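Draw the drying rail out to its next hole

ROBOT

A 6-joint arm with a two-finger parallel gripper is mounted at the origin on the work surface. World frame = base frame: x ahead of the robot, y to its left, z up, the work surface at z = 0. Lengths are in m, angles in rad, forces in N, time in s.
With the tool pointing down it reaches from about 0.3 to 0.775 m from the base axis. Payload 14.6 kg.
Tool frame: the origin (TCP) lies at the centre of the arm's flange, where the gripper is bolted on; the fingertips stand 199 mm ahead of it and the grasp point (between the pads) lies 180 mm ahead of it (ctrl.tips_ahead is the distance from the TCP to the fingertips, in m); z points along the fingers, y is the line along which they close (so a half turn about z gives the same grasp; the last joint's range is limited). The gripper opens to 94 mm and grips with 3 to 60 N. Pads are 16 mm wide; open, the fingers measure 119 mm over their backs; the gripper's body (75 mm by 177 mm) begins 78 mm behind the grasp point.
Start: joints at [-0.067, 0.3, 1.521, -0, 1.321, -0.067], TCP at [0.55, -0, 0.405] pointing down, gripper open.
Joint ranges: [-3.03, 3.03], [-0.79, 2.21], [0.23, 2.52], [-1.04, 4.18], [0, 3.07], [-2.55, 2.55]. Speed limits (rad/s): [2.22, 2.22, 2.57, 3.14, 3.14, 3.14].

INTERFACE

Orientations are given as a unit quaternion [w, x, y, z].
In Python, from plant import ctrl gives the robot as it stands. The module is installed in compiled form; this text tells all that it offers.
- The arm moves only by the tool send_rows, never from a script. Its argument "targets" is one flat list of numbers, 5 for each row, row after row: the shift along the tool's x, y, z in mm, then the turn about the tool's z in degrees, then the opening, from 0 (shut) to 1 (fully open). A call has 1 to 10 rows; each row is the pose to reach, as a shift and turn from the pose commanded when the call began, along the tool's axes at that moment; what a row does not reach only later rows make up. A row lasts 1/8 s, in which the tool goes at most 62.5 mm and 10.7 degrees, less where a joint would pass 70% of its speed; a pose out of reach is approached as far as the arm can. A call with a gripper value outside its range is refused whole. The fingers move at their own pace and stop on an object; "force" is the grip in N (left out, the last holds). Time passes only in rows, so rows that repeat a pose let the fingers close. It gives the time, the measured TCP pose, the force, the opening and the grip force at its end, in the units of the state.
- ctrl.read_state(): the state, without advancing time (a new reading comes with each control period).
- ctrl.get_image(name): name is "scene" or "side" or "wrist"; returns (picture, depth): 420x560x3 uint8, red, green, blue; 420x560 float32, m along the optical axis (not along the pixel's ray), 0 where there is no reading.
- ctrl.calibration(name): a dict with "fov_y" (degrees; the focal length in pixels is half the picture's height over the tangent of half this angle, whatever the lens; pixels are square), "cx", "cy" (the principal point, pixels), "R" (3x3) and "t" (3): a world point X has camera coordinates R X + t. Camera axes: x right, y down, z forward; pixel columns grow to the right and rows downward; lengths in m; the calibration is good to about 2 mm. The wrist camera is an equidistant fisheye: a pixel r from the principal point sees the ray r / f radians off the axis. A picture is of the moment at which its call begins: read the wrist's pose just before it. calibration takes no time and is no camera call; for the wrist camera it gives the pose at the moment of the call.
- ctrl.finish_job(): hands the job in; it is judged then, once.
The state is a dict: "clock": time; "joint_pos": joint angles; "qvel": joint speeds; "joint_torque": joint torques, N m; "eef_pos": TCP position; "tcp_rot": TCP orientation; "wrist_force": force on the tool from outside, world axes, zero at the start; "torque": the same for the moment, N m; "grip_width": opening from 0.0 (shut) to 1.0 (fully open); "grip_force": force on a finger pad.
Only numpy, scipy, OpenCV 4.12 (cv2) and the standard library are available. Lean on these libraries where they do the work, as an engineer would, in place of code of your own. Each camera call takes 0.05 s, during which the arm holds its last target. There are 200 camera calls.

TASK

The small extending drying rail on the laundry counter is one hole too short: press its brass spring button in to let the inner tube go, then draw the tube out by its wooden end block until the button pops up through the next hole. Prove that it has caught with a steady tug of about 10 N held for a moment, never loading the button beyond 25 N or pressing down harder than 40 N, then let go and leave the jar, the bottle and the peg box where they stand.

Things in the scene. Friction and masses are not known exactly. Their poses are not given: they have to be found in the camera images.
- rail: Dark wooden base board (210 x 90 x 14 mm) of the drying rail, fixed to the counter, with two steel posts that carry the sleeve. Origin on the counter under the rail's axis, about below the mouth of the grey collar; the board lies behind it, x = -205 to +5 mm. Its x axis is the direction in which the tube draws out; z is up. Place and yaw differ from run to run.
- sleeve: Fixed square outer tube, black steel, 30 x 30 mm, 2 mm walls (origin and axes as rail), underside 125 mm, top face 155 mm above the counter, with a 12 mm hole on top at x = -76 mm (button there at the start). A grey 33 mm square collar, 60 mm long, clamped on its front end, has the next 12 mm hole in mid-length, at about x = -30 mm: up to 8 mm either way, not known beforehand.
- end_grip: Wooden block on the outer end of the inner tube, 36 (x) x 36 (y) x 55 mm high; origin on the tube's axis, 140 mm above the counter, 4 mm above the block's centre; its top is 163.5 mm above the counter. Axes as rail. At the start its origin is at x = 105 mm of rail, with some 80 mm of bare 25 mm tube behind it. Pinch it from above across either pair of sides.
- rail_slide (a joint): Draw-out of the inner tube, m: about 0 at the start; somewhere from 0.036 to 0.055 when the button is in the next hole (it differs from run to run); end stop 0.062. Slides with 2 N friction, 40 N per m/s grease drag, 1 N button rub. An inner kick spring (9 N at 0, 6 N at 12 mm, none beyond) pushes it out 11 to 15 mm by itself once the button is pressed flush; there it stops.
- button_travel (a joint): How far the button is pressed down, m: 0 when it stands fully up, 4 mm proud of the top face of the sleeve or collar; 0.004 when its dome is flush with it; about 0.006 while it rides hidden under the sleeve's top wall between holes.
- snap_button: Brass spring button in the inner tube, a dome 10 mm across; origin at the top of the dome, axes as rail, at the start at x = -75 mm, 159 mm above the counter. 2 to 5 N press it flush with a closed fingertip; past flush the finger bears on the sleeve's hard top. Up in a hole it locks the tube both ways, with 1 mm play; the most it may be loaded with is 25 N.
- jar: Bystander: glass jar of white dryer balls with a wooden lid, 86 mm across, 131 mm high, origin at the centre of its foot, standing near the rail.
- stain_bottle: Bystander: green bottle with a white cap, 60 mm across, 170 mm high, origin at the centre of its foot.
- peg_box: Bystander: open wooden box of clothes pegs, 100 x 70 x 45 mm, origin at the centre of its underside.

How it is judged:
By the outcome, as a careful person would: the job done as asked, in the order asked, and still so for the second after the job is handed in, with the robot touching nothing.
It also fails if it takes over 70 s, if anything falls off the work surface, if the arm or the gripper's body presses on something with over 40 N, if the wrist force passes 120 N, or if a joint passes its speed limit or range.

## Working session

There is one attempt and no reset: what is moved stays moved. The work goes in short steps, Python scripts to look and compute and a tool call to move; the robot and the scene stay as the last step left them, time stands still between calls to the robot, and variables do not carry over. Pictures are saved under pics/ and viewed, at most 10 in all, crops included, and the job is handed in when it is done.

Besides the shell and the picture viewer there is one more tool, called after "Emit:" in YAML: its name, and indented under it one key for each argument. send_rows: Moves the arm, as the interface text tells. Its arguments: {"type":"object","properties":{"targets":{"type":"array","items":{"type":"number"}},"force":{"type":"number"}},"required":["targets"]}

```bash
mkdir -p pics; cat > h.py <<'E'
import numpy as np, cv2, json
from plant import ctrl
def grab(n):
    c=ctrl.calibration(n); im,d=ctrl.get_image(n); return im,d,c
def save(im,fn): cv2.imwrite('pics/'+fn,cv2.cvtColor(im,cv2.COLOR_RGB2BGR))
def ray(c,u,v,fish=False):
    f=210/np.tan(np.radians(c['fov_y'])/2); x=(u-c['cx'])/f; y=(v-c['cy'])/f
    if fish:
        r=np.hypot(x,y); s=np.sin(r)/max(r,1e-9); k=np.array([x*s,y*s,np.cos(r)])
    else: k=np.array([x,y,1.])
    R=np.array(c['R']); return -R.T@np.array(c['t']), R.T@k
def on_z(c,u,v,z,fish=False):
    o,k=ray(c,u,v,fish); return o+k*(z-o[2])/k[2]
def cloud(d,c):
    f=210/np.tan(np.radians(c['fov_y'])/2); v,u=np.mgrid[:420,:560]
    P=np.stack([(u-c['cx'])/f*d,(v-c['cy'])/f*d,d],-1)-np.array(c['t']); return P@np.array(c['R'])
E
python3 - <<'E'
from h import *
ims=[]
for n in ['scene','side','wrist']:
    im,d,c=grab(n); np.savez('/tmp/'+n+'.npz',im=im,d=d); save(im,n+'0.png'); print(n,{k:np.round(v,3).tolist() for k,v in c.items()})
print(ctrl.read_state())
E
```

```text
scene {'fov_y': 52.797, 'cx': 276.686, 'cy': 209.827, 'R': [[-0.044, 0.999, -0.021], [0.538, 0.006, -0.843], [-0.842, -0.049, -0.538]], 't': [-0.058, -0.234, 1.384]}
side {'fov_y': 53.03, 'cx': 287.871, 'cy': 214.33, 'R': [[-0.986, -0.166, 0.004], [-0.128, 0.75, -0.649], [0.105, -0.641, -0.761]], 't': [0.616, 0.066, 0.789]}
wrist {'fov_y': 65.706, 'cx': 279.884, 'cy': 208.376, 'R': [[1.0, -0.0, -0.002], [0.0, -0.962, 0.274], [-0.002, -0.274, -0.962]], 't': [-0.549, -0.027, 0.392]}
{'clock': 0.15, 'joint_pos': array([-6.65827726e-02,  3.00335397e-01,  1.52143265e+00,  1.54071290e-05,
        1.32071059e+00, -6.65793805e-02]), 'qvel': array([ 0.00087919, -0.00103327, -0.00099113,  0.00046116, -0.00329113,
        0.00098284]), 'joint_torque': array([-2.50185103e-04, -5.31960297e+01, -3.52822959e+01,  7.07691838e-02,
        2.35654798e-02, -3.66386917e-05]), 'eef_pos': array([5.49974752e-01, 9.29394951e-06, 4.04223486e-01]), 'tcp_rot': array([-3.38304832e-04,  7.07109262e-01,  7.07104162e-01, -2.86092436e-04]), 'wrist_force': array([-0.34383186, -0.18147702,  0.29753318]), 'torque': array([0.04081968, 0.04501185, 0.0121999 ]), 'grip_force': 0.0, 'grip_width': 0.9989565347399021}
```

View pics/scene0.png

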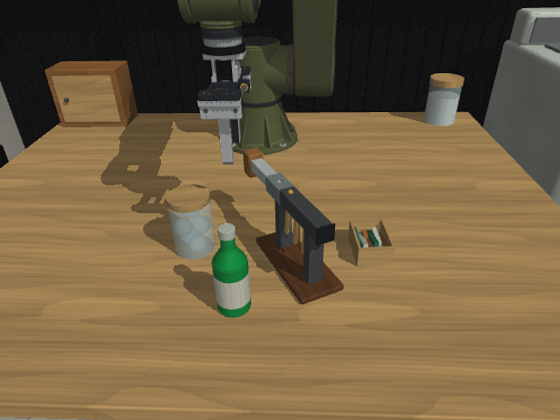

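View pics/wrist0.png

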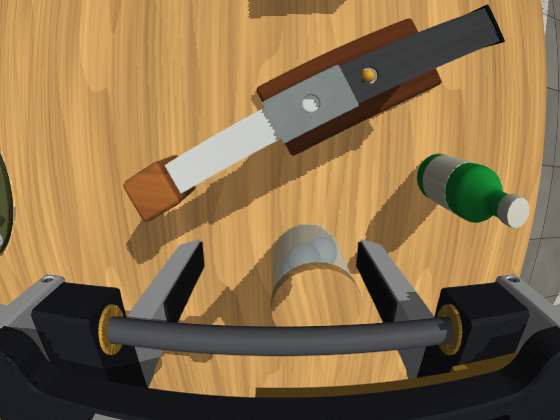

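The scene view shows the rail drawing towards the robot, with the jar and bottle on its -y side. The wrist view shows the button at about (370,75), the collar hole at (311,103) and the block top at about (150,190).

```bash
python3 - <<'E'
from h import *
c=ctrl.calibration('wrist'); z=np.load('/tmp/wrist.npz'); im=z['im']; hsv=cv2.cvtColor(im,cv2.COLOR_RGB2HSV)
m=((hsv[...,0]>12)&(hsv[...,0]<28)&(hsv[...,1]>150)&(hsv[...,2]>120)).astype(np.uint8); m[:, :]*=1
v,u=np.nonzero(m[60:90,355:385]); bu,bv=u.mean()+355,v.mean()+60; print('btn px',bu,bv,len(u))
B=on_z(c,bu,bv,.157,True); H=on_z(c,311,103,.1565,True)
# grip top corners (image): read off
for p in [(124,186),(155,162),(183,195),(147,221)]: print(p,on_z(c,*p,.1635,True).round(4))
# sleeve far end corners
E1=on_z(c,487,7,.155,True);E2=on_z(c,503,41,.155,True)
# bare tube edges
T=[on_z(c,*p,.1525,True) for p in [(165,167),(181,194),(265,110),(276,138)]]
print('B',B,'H',H,'E',E1,E2,(E1+E2)/2); print(np.round(T,4))
d=(H-B)[:2]; print('B-H',np.linalg.norm(d),np.degrees(np.arctan2(d[1],d[0])))
far=(E1+E2)[:2]/2; near=(T[0]+T[1])[:2]/2; d=near-far; print('axis',np.degrees(np.arctan2(d[1],d[0])))
# bystanders from scene/side depth
for n in ['scene','side']:
    z=np.load('/tmp/'+n+'.npz'); P=cloud(z['d'],ctrl.calibration(n)); hs=cv2.cvtColor(z['im'],cv2.COLOR_RGB2HSV)
    g=(hs[...,0]>50)&(hs[...,0]<80)&(hs[...,1]>150)&(z['d']>0)
    if g.sum(): print(n,'bottle',np.median(P[g],0).round(3))
    q=(P[...,2]>.1)&(P[...,2]<.2)&(P[...,0]>.3)&(P[...,0]<.9)&(abs(P[...,1])<.35)&(z['d']>0)
    k,l,s,ce=cv2.connectedComponentsWithStats(q.astype(np.uint8))
    for i in range(1,k):
        if s[i,4]>80: print(n,s[i],P[l==i].min(0).round(3),P[l==i].max(0).round(3))
E
```

```text
btn px 368.56382978723406 74.57446808510639 94
(124, 186) [0.4322 0.0355 0.1635]
(155, 162) [0.4597 0.0526 0.1635]
(183, 195) [0.4795 0.0281 0.1635]
(147, 221) [0.4486 0.0081 0.1635]
B [0.61132531 0.1137542  0.157     ] H [0.57061441 0.09166407 0.1565    ] E [0.71777085 0.18609991 0.155     ] [0.73279718 0.15889291 0.155     ] [0.72528402 0.17249641 0.155     ]
[[0.4631 0.0471 0.1525]
 [0.4745 0.0262 0.1525]
 [0.5387 0.0867 0.1525]
 [0.5464 0.0667 0.1525]]
B-H 0.0463179331055936 -151.51532037302016
axis -152.09651394208382
scene bottle [0.769 0.02  0.107]
scene [ 243  147   92   99 2947] [0.43  0.006 0.1  ] [0.733 0.187 0.165]
scene [ 165  184   46   35 1295] [ 0.541 -0.131  0.1  ] [ 0.626 -0.047  0.132]
scene [ 212  223   36   51 1155] [ 0.735 -0.014  0.1  ] [0.781 0.044 0.17 ]
side bottle [0.723 0.014 0.089]
side [ 295  118   45   41 1414] [ 0.541 -0.132  0.1  ] [ 0.627 -0.043  0.133]
side [204 136  32  45 939] [ 0.722 -0.002  0.1  ] [0.779 0.046 0.172]
side [ 201  161  201   80 5695] [0.43  0.009 0.1  ] [0.734 0.189 0.166]
```

View pics/side0.png

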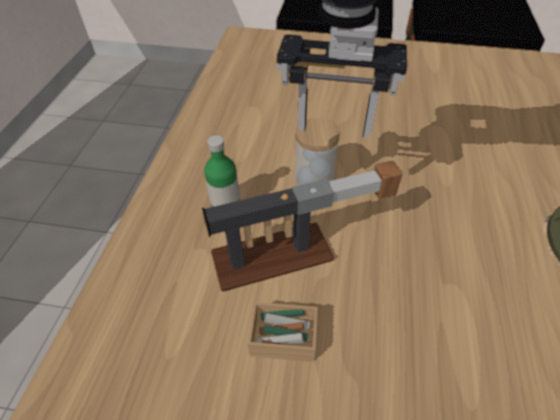

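The side view shows the rail clear of the peg box, with the jar and bottle behind it. The measured sizes agree with the text: button to hole is 46 mm, button to block is 177 mm and yaw is about -152°. Next I go above the button with the fingers closed and turned across the rail.

Emit:
send_rows:
  targets: [20,10,0,10,0,40,22,0,20,0,60,33,5,30,0,80,44,10,40,0,100,54,15,50,0,114,61,20,60,0,114,61,20,62,0,114,61,20,62,0,114,61,20,62,0]
  force: 20

```text
clock: 1.27
eef_pos: [0.6108, 0.1134, 0.385]
tcp_rot: [0.0, 0.97, 0.243, 0.0]
wrist_force: [-0.9, 0.8, 0.2]
grip_width: 0.08
grip_force: 0.0
```

```bash
python3 - <<'E'
from h import *
im,d,c=grab('wrist'); save(im,'w1.png'); s=ctrl.read_state(); print(s['eef_pos'],s['tcp_rot'],s['wrist_force'],s['grip_width'],s['clock'])
f=210/np.tan(np.radians(c['fov_y'])/2)
for p in [(.611,.114,.157),(s['eef_pos'][0],s['eef_pos'][1],s['eef_pos'][2]-.199)]:
    k=np.array(c['R'])@p+c['t']; r=np.arctan2(np.hypot(*k[:2]),k[2]); print('pred',c['cx']+f*r*k[0]/np.hypot(*k[:2]),c['cy']+f*r*k[1]/np.hypot(*k[:2]))
E
```

```text
[0.6108533  0.11346805 0.38499316] [3.86041054e-05 9.70145503e-01 2.42523531e-01 1.95145026e-04] [-0.92183475  0.19735619  1.0222382 ] 0.03773761387471687 1.325
pred 280.93055830805105 236.9162577889806
pred 281.759168780854 254.7122610379407
```

View pics/w1.png

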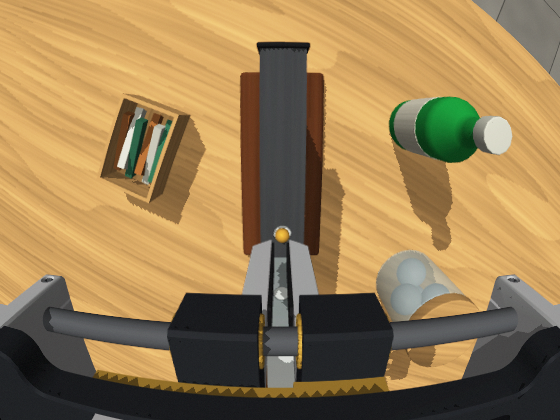

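The button is seen at (282,235), within 2 px of where I predicted it, just ahead of the closing fingertips. The position is good, so I descend.

Emit:
send_rows:
  targets: [0,0,10,0,0,0,0,20,0,0,0,0,24,0,0,0,0,26,0,0,0,0,27,0,0,0,0,28,0,0,0,0,29,0,0,0,0,29,0,0]

```text
clock: 2.33
eef_pos: [0.611, 0.114, 0.3554]
tcp_rot: [-0.0, 0.97, 0.242, -0.0]
wrist_force: [-0.2, 0.5, 0.1]
grip_width: 0.006
grip_force: 0.0
```

```bash
python3 - <<'E'
from h import *
s=ctrl.read_state(); print(s['eef_pos'],s['wrist_force'],s['grip_width'])
E
```

```text
[0.6109995  0.11401167 0.35539442] [-0.23914604  0.49592223  0.09273029] 0.006329693056239828
```

Emit:
send_rows:
  targets: [0,0,0.5,0,0,0,0,1,0,0,0,0,1,0,0]

```text
clock: 2.7
eef_pos: [0.611, 0.114, 0.3546]
tcp_rot: [0.0, 0.97, 0.242, 0.0]
wrist_force: [-0.4, -0.4, -0.2]
grip_width: 0.004
grip_force: 0.0
```

Emit:
send_rows:
  targets: [0,0,0.5,0,0,0,0,0.5,0,0]

```text
clock: 2.95
eef_pos: [0.611, 0.114, 0.3545]
tcp_rot: [0.0, 0.97, 0.242, 0.0]
wrist_force: [-1.5, -0.6, 4.5]
grip_width: 0.003
grip_force: 2.0
```

Emit:
send_rows:
  targets: [0,0,0.5,0,0,0,0,0.5,0,0]

```text
clock: 3.2
eef_pos: [0.611, 0.114, 0.3544]
tcp_rot: [0.0, 0.97, 0.242, 0.0]
wrist_force: [-2.2, 0.5, 7.5]
grip_width: 0.004
grip_force: 3.8
```

```bash
python3 - <<'E'
from h import *
for n in ['side','scene']:
    im,d,c=grab(n); z=np.load('/tmp/'+n+'.npz')
    P0=cloud(z['d'],c);P1=cloud(d,c)
    a=np.radians(-152);ex=np.array([np.cos(a),np.sin(a)])
    for P,D in((P0,z['d']),(P1,d)):
        s=(P[...,:2]-[.611,.114])@ex; w=(P[...,:2]-[.611,.114])@[-ex[1],ex[0]]
        m=(D>0)&(abs(w)<.016)&(P[...,2]>.157)&(P[...,2]<.17)&(s>.1)&(s<.26)
        print(n,m.sum(),np.percentile(s[m],[2,50,98]).round(4))
    if n=='side': save(cv2.resize(im[100:260,180:430],(800,512)),'s1.png')
E
```

```text
side 330 [0.1611 0.1763 0.1952]
side 325 [0.1727 0.1884 0.2063]
scene 123 [0.163  0.1733 0.1951]
scene 25 [0.1741 0.1807 0.2037]
```

View pics/s1.png

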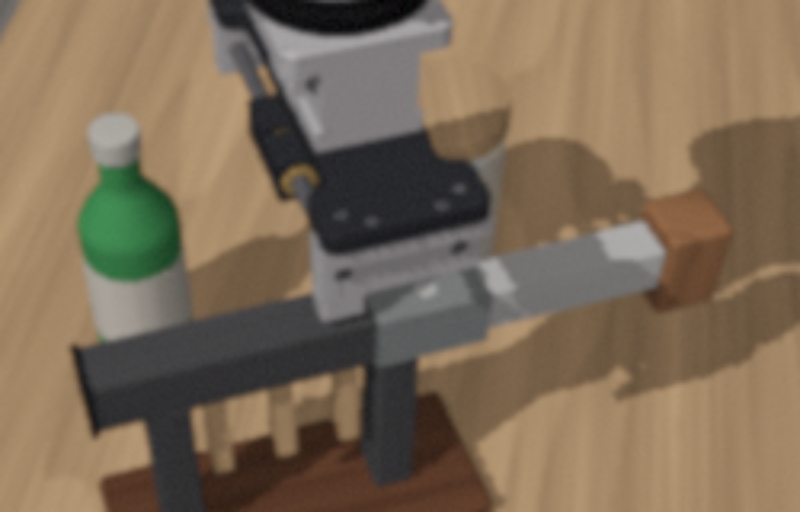

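The tube has sprung out about 11.5 mm and the button is hidden. I lift off and go to the block, 188 mm along tool -x.

Emit:
send_rows:
  targets: [0,0,-15,0,0,0,0,-35,0,0.5,-45,0,-35,0,1,-95,0,-35,0,1,-145,0,-35,0,1,-188,0,-35,0,1,-188,0,-35,0,1,-188,0,-35,0,1]

```text
clock: 4.3
eef_pos: [0.4454, 0.0258, 0.3894]
tcp_rot: [0.0, 0.97, 0.242, 0.001]
wrist_force: [-0.1, 0.1, -0.1]
grip_width: 0.711
grip_force: 0.0
```

```bash
python3 - <<'E'
from h import *
im,d,c=grab('wrist'); save(im,'w2.png'); s=ctrl.read_state(); print(s['eef_pos'],s['tcp_rot'],s['wrist_force'],s['grip_width'],s['clock'])
E
```

```text
[0.44560004 0.02596008 0.38903568] [6.68984252e-05 9.70273749e-01 2.42009749e-01 3.57937856e-04] [ 0.20449335 -0.03744005  0.52410176] 0.7557695169508862 4.35
```

View pics/w2.png

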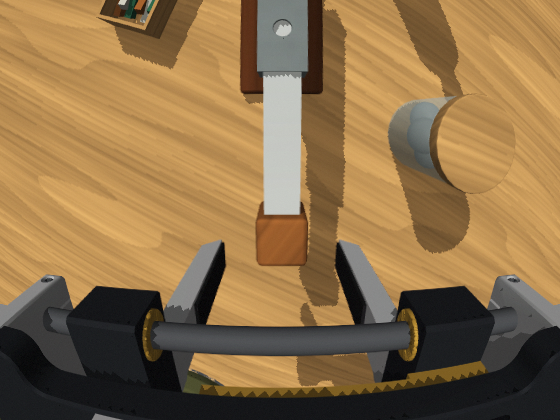

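The block at (282,235) is centred between the open fingers, and the collar hole shows at (283,28). I lower and pinch.

Emit:
send_rows:
  targets: [0,0,20,0,0.8,0,0,40,0,0.8,0,0,60,0,0.8,0,0,66,0,0.8,0,0,66,0,0.8,0,0,66,0,0.5,0,0,66,0,0.2,0,0,66,0,0.2,0,0,66,0,0.2,0,0,66,0,0.2]
  force: 35

```text
clock: 5.6
eef_pos: [0.4453, 0.0251, 0.3228]
tcp_rot: [0.001, 0.97, 0.242, 0.001]
wrist_force: [5.5, -11.7, -3.2]
grip_width: 0.375
grip_force: 35.0
```

Emit:
send_rows:
  targets: [0,0,0,0,0.2,0,0,0,0,0.2]

```text
clock: 5.85
eef_pos: [0.4453, 0.025, 0.3228]
tcp_rot: [0.001, 0.97, 0.242, 0.0]
wrist_force: [5.4, -10.6, -2.2]
grip_width: 0.383
grip_force: 35.0
```

The pinch puts about 12 N of side load along +tool y. I ease it with a 1 mm shift.

Emit:
send_rows:
  targets: [0,0.5,0,0,0.2,0,1,0,0,0.2,0,1,0,0,0.2]

```text
clock: 6.22
eef_pos: [0.4456, 0.0247, 0.3228]
tcp_rot: [0.0, 0.97, 0.242, 0.0]
wrist_force: [0.9, -4.2, 1.5]
grip_width: 0.381
grip_force: 35.0
```

Emit:
send_rows:
  targets: [-3,0.5,0,0,0.2,-6,0.5,0,0,0.2,-9,0.5,0,0,0.2,-12,0.5,0,0,0.2,-15,0.5,0,0,0.2,-18,0.5,0,0,0.2,-20,0.5,0,0,0.2,-22,0.5,0,0,0.2,-22,0.5,0,0,0.2]

```text
clock: 7.35
eef_pos: [0.426, 0.014, 0.3227]
tcp_rot: [-0.0, 0.97, 0.242, -0.0]
wrist_force: [-2.7, 4.0, 6.3]
grip_width: 0.38
grip_force: 35.0
```

Emit:
send_rows:
  targets: [-1,0,0,0,0.2,-2,0,0,0,0.2,-3,0,0,0,0.2,-3,0,0,0,0.2]

```text
clock: 7.85
eef_pos: [0.4235, 0.0127, 0.3227]
tcp_rot: [-0.0, 0.97, 0.242, -0.0]
wrist_force: [-0.1, 6.1, 5.1]
grip_width: 0.385
grip_force: 35.0
```

Emit:
send_rows:
  targets: [-1,0,0,0,0.2,-2,0,0,0,0.2,-2,0,0,0,0.2]

```text
clock: 8.22
eef_pos: [0.4217, 0.0118, 0.3227]
tcp_rot: [-0.0, 0.97, 0.242, -0.0]
wrist_force: [-1.3, 3.6, 5.3]
grip_width: 0.38
grip_force: 35.0
```

Emit:
send_rows:
  targets: [-1,0,0,0,0.2,-2,0,0,0,0.2,-2,0,0,0,0.2]

```text
clock: 8.6
eef_pos: [0.42, 0.0108, 0.3227]
tcp_rot: [-0.0, 0.97, 0.242, -0.0]
wrist_force: [-0.7, 4.7, 4.5]
grip_width: 0.381
grip_force: 35.0
```

Emit:
send_rows:
  targets: [-1,0,0,0,0.2,-2,0,0,0,0.2,-2,0,0,0,0.2]

```text
clock: 8.98
eef_pos: [0.4182, 0.0099, 0.3227]
tcp_rot: [-0.0, 0.97, 0.242, -0.0]
wrist_force: [-1.1, 5.4, 6.7]
grip_width: 0.379
grip_force: 35.0
```

Emit:
send_rows:
  targets: [-1,0,0,0,0.2,-1,0,0,0,0.2]

```text
clock: 9.22
eef_pos: [0.4173, 0.0094, 0.3227]
tcp_rot: [-0.0, 0.97, 0.242, -0.0]
wrist_force: [-3.1, 4.1, 7.1]
grip_width: 0.379
grip_force: 35.0
```

Emit:
send_rows:
  targets: [-1,0,0,0,0.2,-1,0,0,0,0.2]

```text
clock: 9.48
eef_pos: [0.4164, 0.0089, 0.3227]
tcp_rot: [-0.0, 0.97, 0.242, -0.0]
wrist_force: [-1.3, 4.0, 5.9]
grip_width: 0.384
grip_force: 35.0
```

Emit:
send_rows:
  targets: [-1,0,0,0,0.2,-1,0,0,0,0.2]

```text
clock: 9.72
eef_pos: [0.4156, 0.0085, 0.3227]
tcp_rot: [-0.0, 0.97, 0.242, -0.0]
wrist_force: [-1.7, 5.1, 6.5]
grip_width: 0.379
grip_force: 35.0
```

Emit:
send_rows:
  targets: [-0.5,0,0,0,0.2,-0.5,0,0,0,0.2]

```text
clock: 9.98
eef_pos: [0.4151, 0.0083, 0.3228]
tcp_rot: [-0.0, 0.97, 0.242, -0.0]
wrist_force: [-0.6, 5.6, 5.8]
grip_width: 0.382
grip_force: 35.0
```

Emit:
send_rows:
  targets: [-0.5,0,0,0,0.2,-0.5,0,0,0,0.2]

```text
clock: 10.22
eef_pos: [0.4147, 0.0081, 0.3227]
tcp_rot: [-0.0, 0.97, 0.242, -0.0]
wrist_force: [-0.1, 5.6, 6.5]
grip_width: 0.382
grip_force: 35.0
```

Emit:
send_rows:
  targets: [-0.5,0,0,0,0.2,-0.5,0,0,0,0.2]

```text
clock: 10.48
eef_pos: [0.4143, 0.0078, 0.3227]
tcp_rot: [-0.0, 0.97, 0.242, -0.0]
wrist_force: [-1.0, 5.1, 5.5]
grip_width: 0.381
grip_force: 35.0
```

```bash
cat > look.py <<'E'
from h import *
import sys
im,d,c=grab('side'); H=(.5706,.0917,.1565)
f=210/np.tan(np.radians(c['fov_y'])/2); k=np.array(c['R'])@H+c['t']; u,v=int(c['cx']+f*k[0]/k[2]),int(c['cy']+f*k[1]/k[2])
print(u,v); p=im[v-5:v+6,u-7:u+8].astype(int); g=(p[...,0]-p[...,2])
print('gold px',(g>60).sum()); print(g)
if len(sys.argv)>1: save(cv2.resize(im[v-35:v+36,u-50:u+100],(750,355)),sys.argv[1])
s=ctrl.read_state();e=np.array([-.883,-.469]);print(s['eef_pos'],'axial',s['wrist_force'][:2]@e,s['wrist_force'])
E
python3 look.py s2.png
```

```text
312 189
gold px 16
[[-1 -3 -2 -2 -2 -3 -3 -3 -4 -3 -1 -1 -1 -1 -1]
 [-1 -1 -1 -3 -3 -3 -3 -4 -2 -2 -1 -2 -3 -1 -2]
 [-2 -3 -2 -2 -2 -2  3 10  9  5  2 -2 -1 -2 -1]
 [-3 -2 -1 -4 -1 12 32 45 46 34 16  2 -2 -2 -2]
 [-2 -1 -2 -3  7 38 67 80 80 69 42 11 -1 -2 -3]
 [-2 -3 -4 -2 19 58 85 92 92 85 58 19  0 -3 -2]
 [-2 -3 -3 -2 18 59 85 92 91 85 56 19  0 -2 -2]
 [-1 -2 -4 -2 13 46 73 82 81 66 38 11  1 -3 -2]
 [-2 -2 -2 -2  4 22 40 49 45 34 15  1 -1 -2 -2]
 [-2 -1 -3 -3 -1  3  9 12  9  4  0 -2 -2 -2 -1]
 [-2 -2 -2 -3 -2 -2 -2 -2 -2 -1 -3 -2 -2 -1 -2]]
[0.4142722  0.00781314 0.32273462] axial -2.1000505805783973 [-0.63800243  5.6789056   4.92333635]
```

View pics/s2.png

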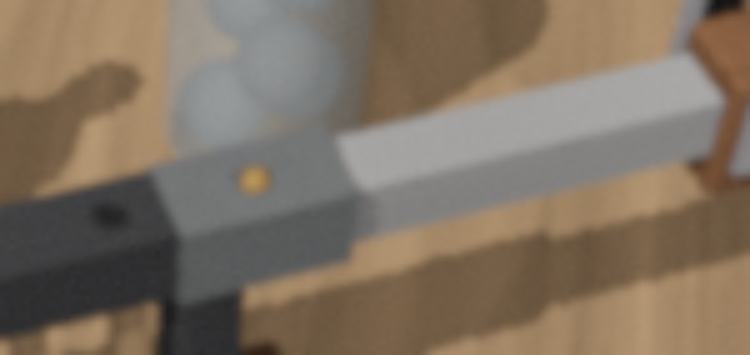

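The gold button is up in the collar hole at crop (255,180), and the old hole is empty at (110,215). Now the tug, in small steps.

Emit:
send_rows:
  targets: [-0.5,0,0,0,0.2,-1,0,0,0,0.2,-1,0,0,0,0.2]

```text
clock: 10.9
eef_pos: [0.4136, 0.0075, 0.3228]
tcp_rot: [-0.0, 0.97, 0.242, 0.0]
wrist_force: [3.5, 6.9, 2.7]
grip_width: 0.381
grip_force: 35.0
```

Emit:
send_rows:
  targets: [-0.4,0,0,0,0.2,-0.4,0,0,0,0.2]

```text
clock: 11.15
eef_pos: [0.4133, 0.0073, 0.3228]
tcp_rot: [-0.0, 0.97, 0.242, 0.001]
wrist_force: [6.2, 9.7, 0.8]
grip_width: 0.382
grip_force: 35.0
```

Emit:
send_rows:
  targets: [0,0,0,0,0.2,0,0,0,0,0.2,0,0,0,0,0.2]

```text
clock: 11.52
eef_pos: [0.4134, 0.0073, 0.3228]
tcp_rot: [-0.0, 0.97, 0.242, 0.001]
wrist_force: [5.9, 9.6, 1.9]
grip_width: 0.385
grip_force: 35.0
```

Emit:
send_rows:
  targets: [-0.1,0,0,0,0.2,-0.1,0,0,0,0.2,-0.1,0,0,0,0.2,-0.1,0,0,0,0.2,-0.1,0,0,0,0.2,-0.1,0,0,0,0.2]

```text
clock: 12.28
eef_pos: [0.4133, 0.0073, 0.3228]
tcp_rot: [-0.0, 0.97, 0.242, 0.001]
wrist_force: [6.8, 9.6, -0.2]
grip_width: 0.381
grip_force: 35.0
```

Emit:
send_rows:
  targets: [-0.15,0,0,0,0.2,-0.15,0,0,0,0.2,-0.15,0,0,0,0.2,-0.15,0,0,0,0.2,-0.15,0,0,0,0.2,-0.15,0,0,0,0.2]

```text
clock: 13.02
eef_pos: [0.4132, 0.0073, 0.3228]
tcp_rot: [-0.0, 0.97, 0.242, 0.001]
wrist_force: [7.8, 9.7, -0.3]
grip_width: 0.383
grip_force: 35.0
```

Emit:
send_rows:
  targets: [0.6,0,0,0,0.2,1.3,0,0,0,0.2,1.3,0,0,0,0.2]

```text
clock: 13.4
eef_pos: [0.414, 0.0077, 0.3227]
tcp_rot: [-0.0, 0.97, 0.242, -0.0]
wrist_force: [-0.5, 5.3, 5.6]
grip_width: 0.38
grip_force: 35.0
```

The tug held at 10 to 11.5 N for about 2 s without slipping. I open a little, let go and rise.

Emit:
send_rows:
  targets: [0,0,0,0,0.55,0,0,0,0,0.7,0,0,0,0,0.7,0,0,0,0,0.7,0,0,-20,0,0.7,0,0,-50,0,0.7,0,0,-90,0,0.7,0,0,-120,0,0.7,0,0,-120,0,0.7]

```text
clock: 14.52
eef_pos: [0.414, 0.0076, 0.4443]
tcp_rot: [0.001, 0.97, 0.242, 0.002]
wrist_force: [0.7, -0.5, -0.9]
grip_width: 0.702
grip_force: 0.0
```

```bash
python3 look.py | grep -v '\[\[\|^ \['; python3 - <<'E'
from h import *
im,d,c=grab('scene'); save(im,'end.png')
for n in ['side']:
    im,d,c=grab(n); z=np.load('/tmp/'+n+'.npz')
    for D in (z['d'],d):
        P=cloud(D,c); q=(P[...,2]>.1)&(P[...,2]<.2)&(P[...,0]>.3)&(P[...,0]<.9)&(abs(P[...,1])<.35)&(D>0)
        k,l,s,ce=cv2.connectedComponentsWithStats(q.astype(np.uint8))
        for i in range(1,k):
            if s[i,4]>80: print(s[i],P[l==i].min(0).round(3),P[l==i].max(0).round(3))
E
```

```text
312 189
gold px 15
[0.41394566 0.00756447 0.44275626] axial -0.44122816959835925 [ 0.46272768  0.06959409 -0.44707696]
[ 295  118   45   41 1414] [ 0.541 -0.132  0.1  ] [ 0.627 -0.043  0.133]
[204 136  32  45 939] [ 0.722 -0.002  0.1  ] [0.779 0.046 0.172]
[ 201  161  201   80 5695] [0.43  0.009 0.1  ] [0.734 0.189 0.166]
[ 295  118   45   40 1471] [ 0.541 -0.132  0.1  ] [ 0.627 -0.044  0.134]
[204 136  32  46 939] [ 0.722 -0.001  0.1  ] [0.778 0.047 0.171]
[ 201  155  227   86 6231] [ 0.388 -0.014  0.1  ] [0.735 0.189 0.165]
```

View pics/end.png

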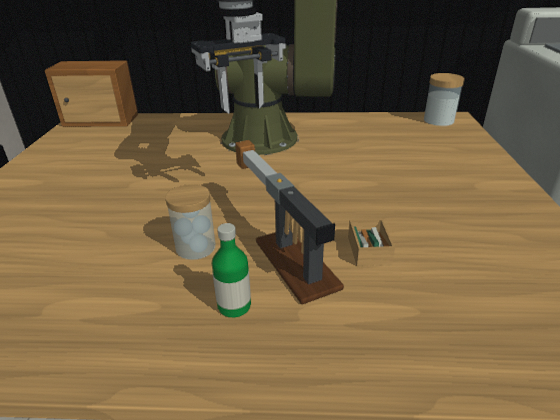

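The final scene shows the tube drawn out, with the button up in the collar at about (281,181). The gripper is clear, and the jar, bottle and peg box have not moved.

```bash
python3 -c "
from plant import ctrl
print(ctrl.finish_job())"
```

```text
the job is handed in; nothing more can be done
None
```

The rail is drawn out one hole, about 47 mm: its button caught in the collar hole and held a 10–11.5 N tug for about 2 s, I let go with the jar, bottle and peg box unmoved, and the job is handed in; no verdict came back.

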